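Request entry, then work a sagging gate bolt over its bent keeper and hold the gate ajar

TASK

Ask for entry to the small test cell: twist the black pointer knob on the grey switch box clockwise to its stop and let it spring back by itself. Then take the red knob of the gate's barrel bolt, lift the sagging bolt over the bent-up lip of its keeper while pulling it well back, and swing the yellow gate toward you until its free edge stands about 7 cm open. Finish while still gripping the red knob, with the bolt drawn and the self-closing gate held still and ajar, and leave the bottle, tape, cap and dish where they are.

Things in the scene. Friction and masses are not known exactly. Their poses are not given: they have to be found in the camera images.
- guard: Fixed bench test cell, base plate 210 x 330 mm, 166 mm high, aluminium posts, clear panels, a yellow-framed gate 242 mm wide in front. Origin on the bench, midway across its width; the base plate reaches from x = -0.125 to 0.085; +x points from the gate to the back of the cell, +y to the gate's hinge side (left, seen from the robot), z up. The gate hangs at x = -0.092 and opens to -x.
- gate (a joint): Hinge of the gate, rad: 0 shut, grows as the free edge swings toward the robot (clockwise from above), stop 1.2. A spring closes it: 0.42 N m when shut, 0.63 N m at 0.3 rad (about 4.5 N at the red knob). Free edge 0.248 m from the hinge (0.28 rad = 70 mm open). The bolt in its keeper blocks it.
- gate_hinge (a point): Point on the gate's vertical hinge axis, 88 mm above the bench; fixed to the gate, its axes are those of the guard when the gate is shut and turn with the gate.
- bolt: The gate's steel barrel bolt: a level rod 10 mm thick and 178 mm long on the front of the gate, with a down-turned nose (12 mm along the rod, 10 mm deep, reaching 19 mm below the rod's axis) at its free end and the stem with the red knob on top. Origin on the rod's axis under the knob, 135 mm above the bench when sagging; axes as the gate's.
- bolt_pull (a joint): Travel of the bolt along the gate, m: 0 shot home in the keeper, 0.050 fully drawn (stop). Drawing moves it along the gate toward the hinge (guard +y while shut). Friction about 1.5 N. Its nose is clear of the keeper from 0.025 on.
- bolt_lift (a joint): Height of the bolt in its tall straps, m: 0 sagging, 0.020 at the top (stop). It falls by its weight (2 N). At 0 the down-turned nose hangs 12.5 mm below the top of the keeper's lip, so it must be held 14 mm or more up while it is drawn the first 25 mm; drawn further it may sag.
- bolt_knob (a point): Centre of the bolt's red upright knob, a cylinder 24 mm in diameter, 34 mm high, on an 8 mm stem; 202 mm above the bench when sagging. Knob underside 17 mm, gate and straps at least 36 mm below this point; free all round. At the start at x = -0.114, y = -0.060 in the guard frame. It moves with bolt and gate; distance from the hinge axis 0.187 m with the bolt home, 0.137 m drawn.
- keeper_lip (a point): Middle of the top edge of the dark steel keeper's bent-up lip, on the right front post of the guard; fixed.
- switch_box: Fixed grey control box 90 x 75 mm, 45 mm high, with the black pointer knob on top. Origin at the centre of its underside; its -x edge faces the robot at yaw 0.
- request_knob (a joint): Turn of the black pointer knob, rad: 0 at rest, grows clockwise seen from above, stop at 1.05. A spring returns it: 0.03 N m at rest, 0.09 N m at the stop.
- knob_grip (a point): Centre of the bar of the black pointer knob, on its vertical axis, 68 mm above the bench. The bar is 38 mm long along this point's x, 13 mm wide along its y and 30 mm high (top at 83 mm); it turns with the knob. The box's top is 23 mm below this point.
- flux_bottle: Loose white bottle with a red cap, 38 mm in diameter, 118 mm high, standing on the bench between guard and switch box; a bystander. Origin at the centre of its underside.
- tape_blk: Loose roll of black tape, 70 mm in diameter, 20 mm high, lying between guard and switch box; a bystander. Origin at the centre of its underside.
- knob_cap: Loose green cap, 23 mm in diameter, 16 mm high, near the switch box; a bystander. Origin at the centre of its underside.
- magnet_dish: Loose round metal dish, 92 mm in diameter, 21 mm high, near the switch box; a bystander. Origin at the centre of its underside.

How it is judged:
By the outcome, as a careful person would: the job done as asked, in the order asked, and still so for the second after the job is handed in, while the arm keeps its last pose, push and grip.
It also fails if it takes over 54 s, if anything falls off the work surface, if the arm or the gripper's body presses on something with over 40 N, if the wrist force passes 120 N, or if a joint passes its speed limit or range.

ROBOT

A 6-joint arm with a two-finger parallel gripper is mounted at the origin on a cart in front of the work surface, level with it; the furniture and walls round the work are solid. World frame = base frame: x ahead of the robot, y to its left, z up, the work surface at z = 0. Lengths are in mm, angles in rad, forces in N, time in s.
With the tool pointing down it reaches from about 250 to 775 mm from the base axis. Payload 4 kg.
Tool frame: the origin (TCP) lies where the fingers leave the gripper's body, on its centre line; the fingertips stand 97 mm ahead of it and the grasp point (between the pads) lies 78 mm ahead of it; z points along the fingers, x is the direction in which the jaws open and shut, and the axes are right-handed (so a half turn about z gives the same grasp; the last joint's range is limited). The gripper opens to 94 mm and grips with 3 to 60 N. Pads are 16 mm wide; open, the fingers measure 119 mm over their backs; the gripper's body (75 mm by 177 mm) begins 78 mm behind the grasp point.
Start: joints at [-1.252, 0.087, 1.371, -0, 1.684, -0.103], TCP at [225.169, -501.806, 302.706] pointing down, gripper open.
Joint ranges: [-3.1, 3.1], [-0.76, 2.03], [0.27, 2.55], [-1.08, 4.22], [0.17, 2.65], [-2.57, 2.57]. Speed limits (rad/s): [2.79, 2.79, 3.14, 3.14, 3.14, 3.14].

INTERFACE

Orientations are given as a rotation vector (axis times angle).
In Python, from rig import bot gives the robot as it stands.
- The arm moves only by the shell command python3 -m handwheel 'ROWS' [FORCE]. ROWS is a JSON object of lists of equal length, an entry for each row: "dp": the shift along the tool's x, y, z in mm, a list of three; "yaw": the turn about the tool's z in degrees; "claw": the finger opening in mm, from 0 to 94. A call has 1 to 8 rows; each row shifts and turns the commanded pose from where the row before left it, along the tool's axes as they then stand; what a row does not reach is not made up. A row lasts 1/10 s, in which the tool goes at most 50 mm and 8.59 degrees, less where a joint would pass 70% of its speed; a pose out of reach is approached as far as the arm can. A call is refused whole if a number of a shift passes 50 or a number of a turn 8.59, either way. A call with a gripper value outside its range is refused whole. The fingers move at their own pace and stop on an object; FORCE is the grip in N (left out, the last holds). Time passes only in rows, so rows that do not move let the fingers close. It gives the time, the measured TCP pose, the force and the opening at its end, in the units of the state.
- bot.read_state(): the state, without advancing time (a new reading comes with each control period).
- bot.camera(name): name is "side" or "top" or "wrist"; returns a dict with "frame" (400x640x3 uint8, blue, green, red), "fx", "fy", "cx", "cy" (pixels), "k1" (the pictures are not rectified: a ray, as slopes to the right and down, at radius r is drawn at 1 + k1 r^2 times it, then the intrinsics apply), "R" (3x3) and "t" (3): a world point X has camera coordinates R X + t; the wrist camera has in their place "mount" (4x4, takes a point from camera to tool coordinates, whose origin is the TCP and whose axes are the tool frame's). Camera axes: x right, y down, z forward; pixel columns grow to the right and rows downward; lengths in mm; the calibration is good to about 2 mm. A picture is of the moment at which its call begins: read the wrist's pose just before it. There is no depth.
- bot.hand_in(): hands the job in, once; it reports no verdict.
The state is a dict: "clock": time; "joint_pos": joint angles; "dq": joint speeds; "effort": joint torques, N m; "tcp_pos": TCP position; "orientation": TCP orientation; "force": force on the tool from outside, world axes, zero at the start; "wrist_torque": the same for the moment, N m; "finger_gap": finger opening in mm.
Only numpy, scipy, OpenCV 4.12 (cv2) and the standard library are available. Lean on these libraries where they do the work, as an engineer would, in place of code of your own. Each camera call takes 0.05 s, during which the arm holds its last target. There are 200 camera calls.

## Working session

There is one attempt and no reset: what is moved stays moved. The work goes in short steps, Python scripts to look and compute and a shell command to move; the robot and the scene stay as the last step left them, time stands still between calls to the robot, and variables do not carry over. Pictures are saved under pics/ and viewed, about 8 in all and at most 12, crops included, and the job is handed in when it is done.

```bash
ls; mkdir -p pics; cat > h.py <<'E'
import numpy as np, cv2
from rig import bot
from scipy.spatial.transform import Rotation as Ro
def cam(n):
    s=bot.read_state(); c=bot.camera(n)
    if 'mount' in c and c['mount'] is not None and n=='wrist':
        T=np.eye(4);T[:3,:3]=Ro.from_rotvec(s['orientation']).as_matrix();T[:3,3]=s['tcp_pos']
        W=np.linalg.inv(T@np.array(c['mount']));c['R']=W[:3,:3];c['t']=W[:3,3]
    return c
def ray(c,u,v):
    k=c['k1'];d=np.array([(u-c['cx'])/c['fx'],(v-c['cy'])/c['fy']]);p=d.copy()
    for _ in range(30): p=d/(1+k*(p@p))
    R=np.array(c['R']);t=np.array(c['t']).ravel()
    return -R.T@t, R.T@np.array([p[0],p[1],1.])
def onz(c,u,v,z):
    o,d=ray(c,u,v); return o+d*(z-o[2])/d[2]
def tri(*r):
    A=np.zeros((3,3));b=np.zeros(3)
    for o,d in r:
        d=d/np.linalg.norm(d);P=np.eye(3)-np.outer(d,d);A+=P;b+=P@o
    x=np.linalg.solve(A,b)
    return x,[np.linalg.norm(np.cross(x-o,d/np.linalg.norm(d))) for o,d in r]
def proj(c,X):
    p=np.array(c['R'])@X+np.array(c['t']).ravel();a=p[:2]/p[2];a=a*(1+c['k1']*(a@a))
    return a*[c['fx'],c['fy']]+[c['cx'],c['cy']]
E
python3 - <<'E'
from h import *
import pickle
for n in('top','side'):
    c=cam(n);cv2.imwrite(f'pics/{n}0.png',c['frame']);pickle.dump(c,open(n+'.pkl','wb'))
    print(n,-np.array(c['R']).T@np.array(c['t']).ravel())
print(bot.read_state())
E
```

```text
pics
top [ 428.97165018  138.54144618 1608.00904866]
side [  15.0256357  1181.19790056  624.69752299]
{'clock': 0.1, 'joint_pos': array([-1.25207177e+00,  8.79157768e-02,  1.37203468e+00, -7.97909122e-06,
        1.68359914e+00, -1.03135219e-01]), 'dq': array([ 0.00087263, -0.00234985, -0.00281864, -0.00058021, -0.00161347,
       -0.0008147 ]), 'effort': array([ 2.16081207e-03, -3.41255236e+01, -3.03300440e+01,  7.19476235e-02,
        3.03927180e-02, -9.63743764e-05]), 'tcp_pos': array([ 225.09014297, -501.52501828,  301.63679335]), 'orientation': array([-2.63628219e+00,  1.70644267e+00,  2.40172692e-03]), 'force': array([ 0.31477846,  0.23675057, -0.96007538]), 'wrist_torque': array([ 0.04032675,  0.0290527 , -0.0481185 ]), 'finger_gap': 93.9233322457085}
```

View pics/top0.png

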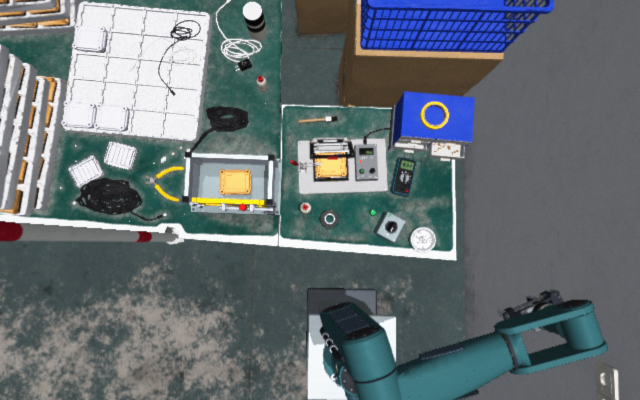

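View pics/side0.png

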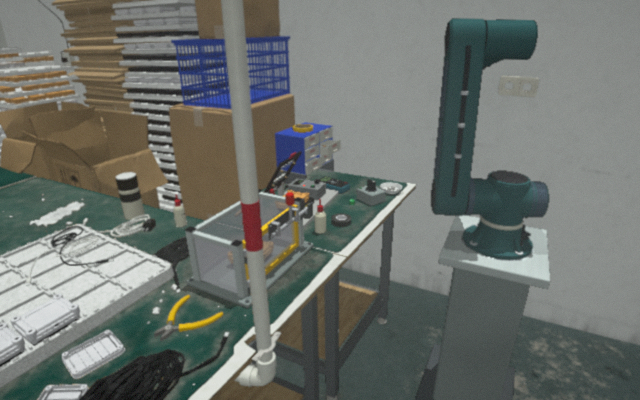

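The top view shows the guard around (232,182) with its red knob at (242,208), the switch box at (390,227), dish (422,238), cap (373,212), tape (330,218) and bottle (305,208). The side view shows the same things, with the red knob near (290,198).

```bash
python3 - <<'E'
from h import *
import pickle
t=pickle.load(open('top.pkl','rb'));s=pickle.load(open('side.pkl','rb'))
for n,(u,v),z in [('redknob',(242,208),219),('box',(390,227),45),('knob',(391,228),83),('dish',(422,238),20),('cap',(373,212),16),('tape',(330,218),20),('bottle',(305,208),118)]:
    print(n,onz(t,u,v,z).round(1))
a=cv2.resize(t['frame'][140:260,170:290],None,fx=5,fy=5,interpolation=cv2.INTER_CUBIC)[:,:400+200]
b=cv2.resize(t['frame'][195:255,365:445],None,fx=5,fy=5,interpolation=cv2.INTER_CUBIC)
im=np.zeros((600,800,3),np.uint8); im[:480,:480]=cv2.resize(a,(480,480)); im[:300,480:800]=cv2.resize(b,(400,300))[:,:320]
im[300:600,480:800]=cv2.resize(s['frame'][170:245,270:350],(320,300),interpolation=cv2.INTER_CUBIC)
cv2.imwrite('pics/crop1.png',im)
# red in both
for n,c in(('top',t),('side',s)):
    h=cv2.cvtColor(c['frame'],cv2.COLOR_BGR2HSV);m=(((h[...,0]<6)|(h[...,0]>174))&(h[...,1]>150)&(h[...,2]>80)).astype(np.uint8)
    N,_,st,ce=cv2.connectedComponentsWithStats(m)
    print(n,[(st[i].tolist(),ce[i].round(1).tolist()) for i in range(1,N) if st[i,4]>8])
E
```

```text
redknob [521. 377. 219.]
box [ 473.1 -129.8   45. ]
knob [ 468.5 -126.8   83. ]
dish [ 435.4 -252.1   20. ]
cap [528.2 -71.6  16. ]
tape [503.1  87.2  20. ]
bottle [531.5 177.2 118. ]
top [([258, 76, 5, 5, 20], [259.9, 78.0]), ([328, 156, 10, 3, 21], [332.7, 157.4]), ([290, 160, 7, 4, 16], [292.9, 161.9]), ([239, 204, 8, 7, 37], [242.2, 206.9]), ([303, 205, 4, 5, 15], [304.5, 206.9]), ([0, 222, 22, 19, 343], [9.6, 231.7]), ([138, 232, 13, 10, 100], [144.0, 236.5])]
side [([270, 189, 3, 4, 9], [271.1, 190.4]), ([286, 193, 8, 12, 73], [289.4, 198.2]), ([175, 198, 5, 7, 22], [177.0, 201.1]), ([242, 203, 20, 48, 677], [251.8, 226.1]), ([319, 205, 3, 4, 10], [320.0, 206.8])]
```

View pics/crop1.png

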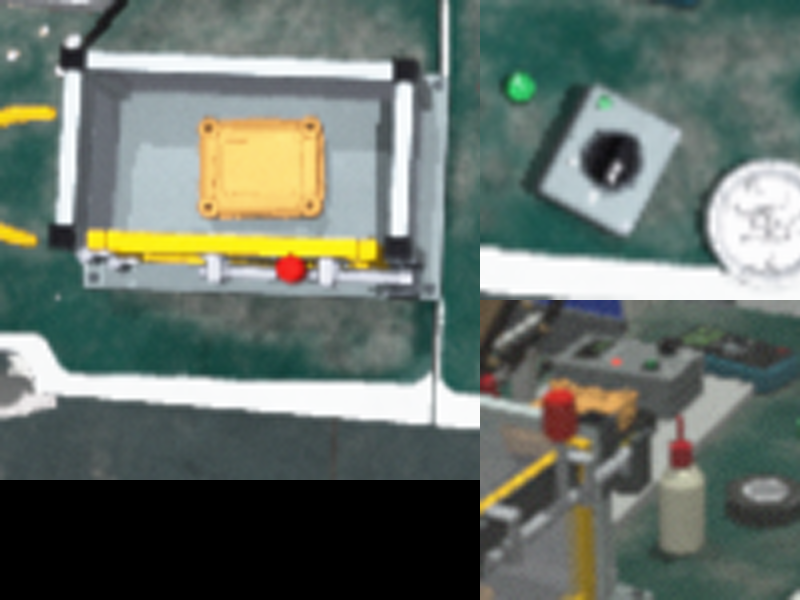

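```bash
python3 - <<'E'
from h import *
import pickle
t=pickle.load(open('top.pkl','rb'));s=pickle.load(open('side.pkl','rb'))
print('red',tri(ray(t,242.2,206.9),ray(s,289.4,198.2)))
c=cam('wrist');print(np.array(c['mount']).round(3),c['fx'],c['k1'])
f=[onz(t,170+u/4,140+v/4,166) for u,v in((62,236),(397,247),(72,58),(405,68))];print(np.round(f,1))
E
python3 -m handwheel '{"dp":[[-24,-37,0],[-24,-37,0],[-24,-37,0],[-24,-37,0],[-24,-37,0],[-24,-37,0],[-24,-37,0],[-24,-37,0]],"yaw":[0,0,0,0,0,0,0,0],"claw":[94,94,94,94,94,94,94,94]}'
```

```text
red (array([526.08344508, 379.39800033, 203.38910644]), [np.float64(0.5171159537714184), np.float64(0.517115953771366)])
[[ 1.0000e+00  1.0000e-03 -1.0000e-03 -1.3450e+00]
 [-0.0000e+00  9.6300e-01  2.7000e-01 -7.7931e+01]
 [ 2.0000e-03 -2.7000e-01  9.6300e-01 -8.1372e+01]
 [ 0.0000e+00  0.0000e+00  0.0000e+00  1.0000e+00]] 295.3597907292366 -0.05591963837765894
[[551.3 575.2 166. ]
 [547.1 295.9 166. ]
 [701.7 573.1 166. ]
 [698.5 293.1 166. ]]
clock: 0.95
tcp_pos: [417.1, -203.7, 302.5]
orientation: [2.637, -1.707, 0.0]
force: [-0.3, -1.2, 0.9]
finger_gap: 94.4
```

```bash
python3 - <<'E'
from h import *
import pickle
c=cam('wrist');cv2.imwrite('pics/w1.png',c['frame']);pickle.dump(c,open('w1.pkl','wb'))
E
```

```text
(no output)
```

View pics/w1.png

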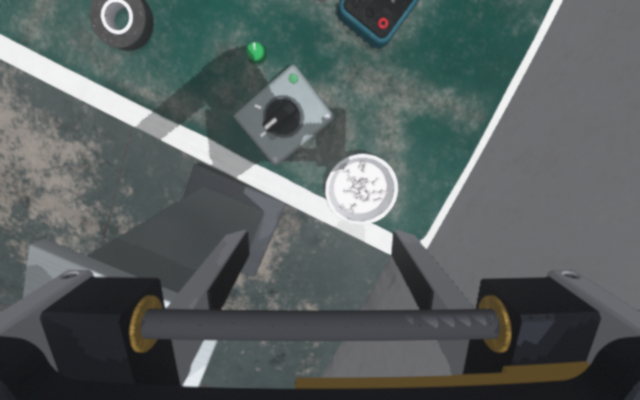

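The box shows with corners at (292,66), (333,116), (278,162), (234,117). The knob is at (281,118) with its white pointer line toward the lower left (265,131). The cap (256,51) and dish (361,188) are clear of it.

```bash
python3 - <<'E'
from h import *
import pickle
c=pickle.load(open('w1.pkl','rb'))
cs=np.array([onz(c,u,v,45) for u,v in((292,66),(333,116),(278,162),(234,117))]);print(cs.round(1),cs.mean(0),np.linalg.norm(np.diff(cs,axis=0),axis=1))
for p in((281,118),):print(onz(c,*p,83),onz(c,*p,68))
print('line',onz(c,275,122,83),onz(c,263,133,83),onz(c,290,105,83))
print('cap,dish',onz(c,256,51,16),onz(c,361,188,21))
cv2.imwrite('pics/w1c.png',cv2.resize(c['frame'][60:170,225:345],None,fx=5,fy=5,interpolation=cv2.INTER_CUBIC))
E
```

```text
[[ 525.8 -120.3   45. ]
 [ 496.5 -181.9   45. ]
 [ 424.2 -145.6   45. ]
 [ 450.9  -81.7   45. ]] [ 474.35024048 -132.40019344   45.        ] [68.25467659 80.89632737 69.21838928]
[ 472.89651806 -134.71213509   83.        ] [ 472.15873583 -132.92307554   68.        ]
line [ 466.93526823 -130.73884604   83.        ] [ 452.16582953 -123.76723143   83.        ] [ 487.85663078 -138.05241613   83.        ]
cap,dish [527.34532771 -71.63341949  16.        ] [ 432.15102087 -251.70316087   21.        ]
```

View pics/w1c.png

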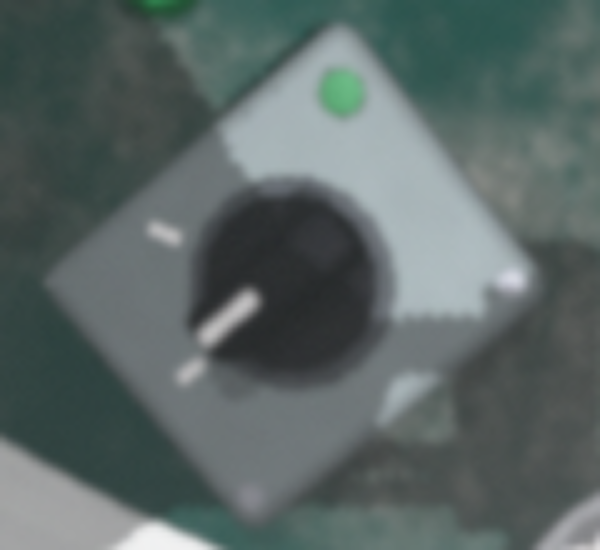

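```bash
python3 -m handwheel '{"dp":[[-21,-40,20],[-21,-39,20],[0,0,10],[0,0,10],[0,0,0],[0,0,0],[0,0,0],[0,0,0]],"yaw":[0,0,8.5,8.5,8.5,8.5,8.5,8],"claw":[94,94,94,94,94,94,94,94]}' 40
python3 - <<'E'
from h import *
import pickle
c=cam('wrist');s=bot.read_state();pickle.dump(c,open('w2.pkl','wb'))
print(s['joint_pos'].round(3),s['tcp_pos'].round(1),Ro.from_rotvec(s['orientation']).as_matrix().round(3))
print(proj(c,np.array([472,-133,83.])))
f=c['frame'].copy();cv2.imwrite('pics/w2.png',f)
E
```

```text
clock: 1.8
tcp_pos: [471.3, -134.9, 242.2]
orientation: [1.649, -2.673, -0.001]
force: [0.1, -0.6, 0.3]
finger_gap: 93.9
[-0.394 -0.026  1.607 -0.     1.561  1.645] [ 471.3 -134.9  242.3] [[-0.452 -0.892 -0.001]
 [-0.892  0.452  0.   ]
 [ 0.     0.001 -1.   ]]
[318.1847855 212.2391846]
```

View pics/w2.png

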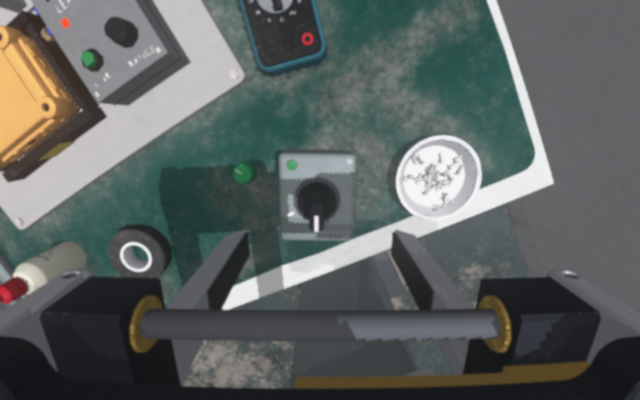

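The box is now square to the image: left and right edges at x = 281 and 356, top 151, bottom 239. The bar is vertical, parallel to the tool's y, with the pointer line at (317,215–231) and the disc centred near (316,202). Joint 6 is too high (1.645) to turn 60° more, so I take the half-turn grasp instead.

```bash
python3 - <<'E'
from h import *
import pickle
c=pickle.load(open('w2.pkl','rb'))
cs=np.array([onz(c,u,v,45) for u,v in((279,152),(355,151),(357,239),(281,240))]);print(cs.round(1),cs.mean(0),np.linalg.norm(np.diff(cs,axis=0),axis=1))
print(onz(c,317,202,53),onz(c,317,215,83),onz(c,317,231,83))
g=cv2.cvtColor(c['frame'],cv2.COLOR_BGR2GRAY)[170:230,285:350]
m=(g<45).astype(np.uint8);N,_,st,ce=cv2.connectedComponentsWithStats(m);i=1+np.argmax(st[1:,4]);print(st[i]+[285,170,0,0,0],ce[i]+[285,170])
E
python3 -m handwheel '{"dp":[[0,0,0],[0,0,0],[0,0,0],[0,0,0],[0,0,0],[0,0,0],[0,0,0],[0,0,0]],"yaw":[-8.5,-8.5,-8.5,-8.5,-8.5,-8.5,-8.5,-8.5],"claw":[94,94,94,94,94,94,94,94]}'
python3 -m handwheel '{"dp":[[0,0,0],[0,0,0],[0,0,0],[0,0,0],[0,0,0],[0,0,0],[0,0,0],[0,0,0]],"yaw":[-8.5,-8.5,-8.5,-8.5,-8.5,-8.5,-8.5,-8.5],"claw":[94,94,94,94,94,94,94,94]}'
python3 -m handwheel '{"dp":[[0,0,0],[0,0,0],[0,0,0],[0,0,0],[0,0,0],[0,0,0]],"yaw":[-8.5,-8.5,-8.5,-8.5,-8.5,0],"claw":[94,94,94,94,94,94]}'
```

```text
[[ 530.6 -121.1   45. ]
 [ 499.5 -185.2   45. ]
 [ 417.9 -149.7   45. ]
 [ 451.6  -80.    45. ]] [ 474.9151987  -134.03129288   45.        ] [71.24721284 88.94618721 77.42310856]
[ 473.1116418  -132.09835345   53.        ] [ 470.23655333 -130.97405389   83.        ] [ 457.13870544 -124.35497047   83.        ]
[299 183  36  35 763] [316.76933159 197.68414155]
clock: 2.65
tcp_pos: [471.3, -134.9, 242.4]
orientation: [2.872, -1.274, -0.001]
force: [-0.6, 0.0, -1.0]
finger_gap: 94.0
clock: 3.45
tcp_pos: [471.3, -134.9, 242.4]
orientation: [-3.093, -0.55, 0.001]
force: [0.2, -0.5, 0.5]
finger_gap: 93.5
clock: 4.05
tcp_pos: [471.3, -134.9, 242.4]
orientation: [-2.689, -1.624, 0.001]
force: [-0.2, 0.2, 0.2]
finger_gap: 94.1
```

```bash
python3 -m handwheel '{"dp":[[2.5,0,22],[0,0,22],[0,0,22],[0,0,22],[0,0,0],[0,0,0],[0,0,0],[0,0,0]],"yaw":[-1.5,0,0,0,0,0,0,0],"claw":[94,94,94,94,0,0,0,0]}' 40
python3 -m handwheel '{"dp":[[0,0,0],[0,0,0],[0,0,0],[0,0,0]],"yaw":[0,0,0,0],"claw":[0,0,0,0]}'
python3 - <<'E'
from h import *
s=bot.read_state();print(s['joint_pos'].round(3),s['wrist_torque'].round(3))
E
```

```text
clock: 4.85
tcp_pos: [473.5, -132.9, 156.3]
orientation: [2.667, 1.655, 0.003]
force: [0.0, 0.0, -0.4]
finger_gap: 65.7
clock: 5.25
tcp_pos: [472.7, -132.6, 154.8]
orientation: [2.669, 1.657, 0.0]
force: [0.3, 0.9, -0.1]
finger_gap: 33.2
[-0.389  0.035  1.725 -0.     1.381 -1.5  ] [ 0.062 -0.126 -0.03 ]
```

```bash
python3 -m handwheel '{"dp":[[0,0,0],[0,0,0],[0,0,0],[0,0,0],[0,0,0]],"yaw":[0,0,0,0,0],"claw":[0,0,0,0,0]}'
python3 - <<'E'
from h import *
s=bot.read_state();print(s['force'].round(2),s['wrist_torque'].round(3),s['finger_gap'])
E
```

```text
clock: 5.75
tcp_pos: [472.8, -132.2, 154.6]
orientation: [-2.669, -1.656, -0.001]
force: [-0.1, 3.5, -0.0]
finger_gap: 12.7
[-0.13  3.48 -0.02] [ 0.505 -0.312 -0.233] 12.699667230005621
```

```bash
python3 -m handwheel '{"dp":[[0.5,0,0],[0,0,0],[0,0,0],[0,0,0],[0,0,0],[0,0,0],[0,0,0],[0,0,0]],"yaw":[7,7.5,7.5,7.5,7.5,7.5,7.5,7],"claw":[0,0,0,0,0,0,0,0]}'
python3 - <<'E'
from h import *
s=bot.read_state();print(s['force'].round(2),s['wrist_torque'].round(3),s['finger_gap'],np.degrees(2*np.arctan2(s['orientation'][1],s['orientation'][0])))
E
```

```text
clock: 6.55
tcp_pos: [474.3, -131.1, 154.7]
orientation: [-3.137, -0.121, -0.007]
force: [6.1, 4.4, -3.0]
finger_gap: 13.0
[ 6.09  4.37 -2.98] [ 0.727 -1.011  0.116] 12.968042780587618 -355.5654273805613
```

```bash
python3 -m handwheel '{"dp":[[0,0,0],[0,0,0],[0,0,0]],"yaw":[2.5,2,0],"claw":[0,0,0]}'
python3 - <<'E'
from h import *
s=bot.read_state();print(s['force'].round(2),s['wrist_torque'].round(3),s['finger_gap'],np.degrees(2*np.arctan2(s['orientation'][1],s['orientation'][0])))
E
```

```text
clock: 6.85
tcp_pos: [474.4, -131.1, 154.7]
orientation: [-3.14, -0.008, -0.007]
force: [5.1, 4.2, -2.4]
finger_gap: 12.6
[ 5.13  4.22 -2.43] [ 0.722 -1.069  0.595] 12.61792869745023 -359.7116801352378
```

Torque about z jumped from 0.12 to 0.60 N m over the last 4°, so the knob is on its stop. I release it now.

```bash
python3 -m handwheel '{"dp":[[0,0,0],[0,0,0],[0,0,0],[0,0,0],[0,0,0],[0,0,0],[0,0,-30],[0,0,-40]],"yaw":[0,0,0,0,0,0,0,0],"claw":[94,94,94,94,94,94,94,94]}'
python3 -m handwheel '{"dp":[[0,0,-45],[0,0,-45],[0,0,0]],"yaw":[0,0,0],"claw":[94,94,94]}'
python3 - <<'E'
from h import *
import pickle
c=cam('wrist');s=bot.read_state();pickle.dump(c,open('w3.pkl','wb'))
print(s['joint_pos'].round(3),s['tcp_pos'].round(1),Ro.from_rotvec(s['orientation']).as_matrix().round(3))
u=proj(c,np.array([473,-132,68.]));print(u)
x,y=u.astype(int);cv2.imwrite('pics/w3.png',c['frame'][max(0,y-100):y+100,max(0,x-150):x+150])
E
```

```text
clock: 7.65
tcp_pos: [471.4, -132.2, 222.8]
orientation: [-3.14, -0.004, 0.01]
force: [1.5, -0.5, 0.4]
finger_gap: 73.1
clock: 7.95
tcp_pos: [474.7, -133.4, 322.8]
orientation: [3.135, 0.003, 0.021]
force: [-0.4, -0.0, 0.3]
finger_gap: 93.6
[-3.890e-01 -5.000e-02  1.478e+00 -1.000e-03  1.705e+00 -3.910e-01] [ 473.9 -133.1  319.1] [[ 1.     0.002  0.008]
 [ 0.002 -1.    -0.004]
 [ 0.008  0.004 -1.   ]]
[316.74014108 187.33367699]
```

View pics/w3.png

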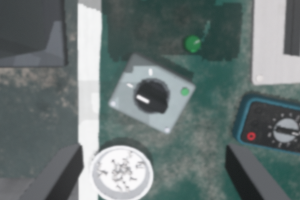

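The crop shows the knob released at (152,95), with a short white line left of its centre, and the cap and dish undisturbed. I'll check the pointer numerically.

```bash
python3 - <<'E'
from h import *
import pickle
c=pickle.load(open('w3.pkl','rb'));u=proj(c,np.array([473,-132,68.]));x,y=u.astype(int)
h=cv2.cvtColor(c['frame'],cv2.COLOR_BGR2HSV)
r=h[y-35:y+35,x-45:x+45]
m=((r[...,2]>170)&(r[...,1]<45)).astype(np.uint8)
N,L,st,ce=cv2.connectedComponentsWithStats(m)
for i in range(1,N):
    if st[i,4]>3:
        ys,xs=np.nonzero(L==i);P=np.array([onz(c,a+x-45,b+y-35,83)[:2] for a,b in zip(xs,ys)])
        w,v=np.linalg.eigh(np.cov(P.T)); print(st[i],P.mean(0).round(1),np.degrees(np.arctan2(v[1,1],v[0,1])).round(1),onz(c,*(ce[i]+[x-45,y-35]),46).round(1))
f=c['frame'][y-45:y+45,x-60:x+60];cv2.imwrite('pics/w3c.png',cv2.resize(f,None,fx=5,fy=5,interpolation=cv2.INTER_CUBIC))
E
```

```text
[   5    1   83   67 2070] [ 473.4 -124.4] 158.6 [ 473.4 -132.2   46. ]
[32 30 12  8 41] [ 463.6 -126.4] 151.4 [ 462.6 -134.9   46. ]
```

View pics/w3c.png

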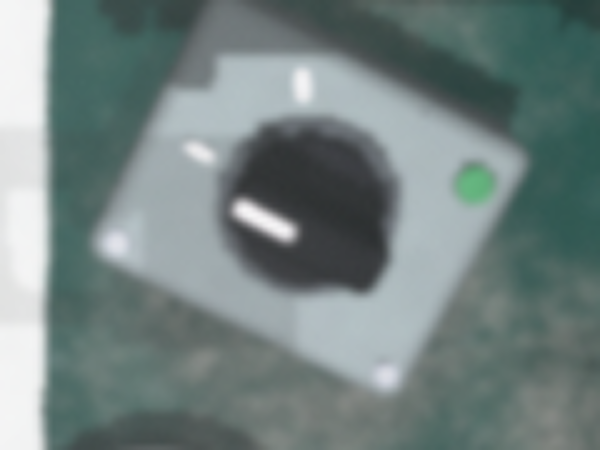

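The white line lies along about 152°, back at its rest mark, with the stop mark 60° clockwise of it. The knob reached its stop and returned by itself. On to the red knob.

```bash
python3 -m handwheel '{"dp":[[4,-46,-5],[4,-46,-5],[4,-46,-5],[4,-46,-5],[4,-46,-5],[4,-46,0],[4,-46,0],[4,-46,0]],"yaw":[0,0,0,0,0,0,0,0],"claw":[94,94,94,94,94,94,94,94]}' 60
python3 -m handwheel '{"dp":[[4,-46,0],[4,-30,0],[0,0,0],[0,0,0]],"yaw":[0,0,0,0],"claw":[94,94,94,94]}' 60
cat > red.py <<'E'
from h import *
c=cam('wrist');s=bot.read_state()
print(s['clock'],s['joint_pos'].round(3),s['tcp_pos'].round(1),Ro.from_rotvec(s['orientation']).as_matrix().round(3).tolist())
h=cv2.cvtColor(c['frame'],cv2.COLOR_BGR2HSV);m=(((h[...,0]<6)|(h[...,0]>174))&(h[...,1]>150)&(h[...,2]>80)).astype(np.uint8)
N,_,st,ce=cv2.connectedComponentsWithStats(m)
for i in range(1,N):
    if st[i,4]>40: print(st[i],ce[i].round(1),onz(c,*ce[i],219).round(1),onz(c,*ce[i],202).round(1))
import sys
cv2.imwrite('pics/%s.png'%sys.argv[1],c['frame'])
E
python3 red.py w4
```

```text
clock: 8.8
tcp_pos: [503.5, 237.4, 337.6]
orientation: [3.14, 0.004, -0.004]
force: [1.5, -0.2, 0.4]
finger_gap: 94.2
clock: 9.2
tcp_pos: [511.4, 311.8, 337.5]
orientation: [3.139, 0.006, -0.005]
force: [-0.1, -0.4, 0.0]
finger_gap: 93.8
9.25 [ 4.520e-01  1.950e-01  1.180e+00 -1.000e-03  1.769e+00  4.500e-01] [511.5 311.1 338.1] [[1.0, 0.002, -0.002], [0.002, -1.0, -0.002], [-0.002, 0.002, -1.0]]
[326 121  32  33 813] [341.6 136.8] [524. 380. 219.] [525.1 379.  202. ]
[335 286  14  20 171] [341.4 292.8] [526.6 262.1 219. ] [528.  251.1 202. ]
```

View pics/w4.png

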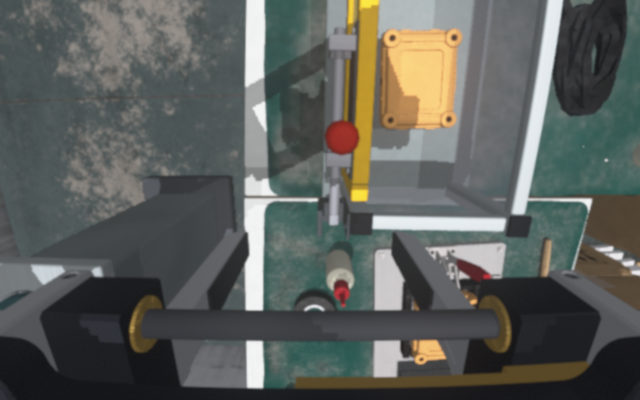

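The red knob's top is at (342,137), about (525, 379.5) in the world, which agrees with the top/side triangulation of (526, 379, 203). The gate is shut along the yellow bar from (369,0) to (359,198), and the bolt nose is in the keeper near (335,215).

```bash
python3 -m handwheel '{"dp":[[7,-34,0],[7,-34,0],[0,0,0],[0,0,20],[0,0,20],[0,0,16],[0,0,0],[0,0,0]],"yaw":[0,0,0,0,0,0,0,0],"claw":[94,94,94,94,94,94,94,94]}' 60
python3 -m handwheel '{"dp":[[0,0,0],[0,0,0],[0,0,0],[0,0,0],[0,0,0],[0,0,0],[0,0,0],[0,0,0]],"yaw":[0,0,0,0,0,0,0,0],"claw":[0,0,0,0,0,0,0,0]}' 60
python3 -m handwheel '{"dp":[[0,0,0],[0,0,0],[0,0,0]],"yaw":[0,0,0],"claw":[0,0,0]}' 60
```

```text
clock: 10.05
tcp_pos: [525.7, 378.4, 284.0]
orientation: [3.141, 0.002, -0.0]
force: [0.1, 0.6, 0.1]
finger_gap: 94.3
clock: 10.85
tcp_pos: [525.4, 380.1, 283.6]
orientation: [3.141, 0.005, -0.0]
force: [0.3, 0.3, -0.6]
finger_gap: 33.6
clock: 11.15
tcp_pos: [525.7, 380.0, 283.6]
orientation: [-3.142, -0.004, -0.001]
force: [2.1, 0.3, -0.7]
finger_gap: 22.7
```

```bash
python3 -m handwheel '{"dp":[[0,0,0],[0,0,-6],[0,0,-6],[0,0,-5],[0,0,0],[0,0,0]],"yaw":[0,0,0,0,0,0],"claw":[0,0,0,0,0,0]}' 60
```

```text
clock: 11.75
tcp_pos: [525.5, 380.0, 301.1]
orientation: [-3.141, -0.004, -0.001]
force: [2.0, 0.3, -2.4]
finger_gap: 22.5
```

Lifted 17.5 mm with about 2 N of weight on the tool, as expected. Now I draw it.

```bash
python3 -m handwheel '{"dp":[[0,-4,0],[0,-7,0],[0.1,-7,0],[0.1,-7,0],[0.1,-7,0],[0.1,-7,0],[0.1,-6,0],[0,0,0]],"yaw":[0,0,0,0,0,0,0,0],"claw":[0,0,0,0,0,0,0,0]}' 60
python3 red.py w5
```

```text
clock: 12.55
tcp_pos: [525.8, 426.5, 300.4]
orientation: [-3.14, -0.006, -0.001]
force: [2.7, 1.6, -2.5]
finger_gap: 22.4
12.6 [5.970e-01 3.750e-01 1.029e+00 1.000e-03 1.736e+00 5.930e-01] [525.8 426.2 300.5] [[1.0, 0.004, 0.001], [0.004, -1.0, 0.002], [0.001, -0.002, -1.0]]
[ 301  233   39   51 1533] [320.2 258.9] [524.8 424.7 219. ] [524.9 416.2 202. ]
```

View pics/w5.png

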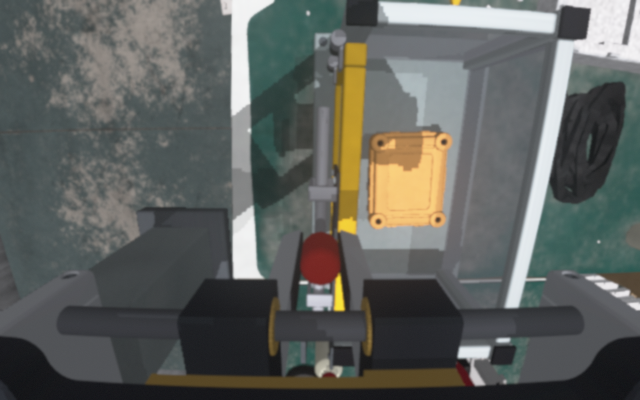

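The knob sits square between the pads at (320,259). The bolt has been drawn 46 mm with 1.6 N of friction, and the gate is still shut. Now I swing the gate along its arc, turning with it.

```bash
cp pics/w5.png shut.png; python3 -m handwheel '{"dp":[[-4.9,-0.9,0],[-4.9,-0.9,0],[-4.9,-0.9,0],[-4.9,-0.9,0],[-4.9,-0.9,0],[-4.9,-0.9,0],[-4.9,-0.9,0],[-4.9,-0.9,0]],"yaw":[2,2,2,2,2,2,2,2],"claw":[0,0,0,0,0,0,0,0]}' 60
python3 -m handwheel '{"dp":[[0,0,0],[0,0,0],[0,0,0],[0,0,0]],"yaw":[0,0,0,0],"claw":[0,0,0,0]}' 60
python3 red.py w6
python3 - <<'E'
from h import *
import pickle
c=cam('top');t0=pickle.load(open('top.pkl','rb'))
pickle.dump(c,open('top2.pkl','wb'))
a=cv2.resize(c['frame'][160:250,170:290],(640,480),interpolation=cv2.INTER_CUBIC);cv2.imwrite('pics/top2.png',a)
s=bot.read_state();print(s['force'],s['wrist_torque'],s['clock'])
E
```

```text
clock: 13.4
tcp_pos: [488.1, 435.8, 300.8]
orientation: [3.11, -0.437, 0.002]
force: [4.1, -2.4, -1.9]
finger_gap: 22.7
clock: 13.8
tcp_pos: [488.3, 436.2, 300.8]
orientation: [3.111, -0.433, 0.001]
force: [3.8, -3.9, -1.7]
finger_gap: 22.7
13.85 [ 6.430e-01  3.240e-01  1.095e+00 -1.000e-03  1.723e+00  9.190e-01] [488.3 436.2 300.8] [[0.962, -0.273, 0.001], [-0.273, -0.962, -0.001], [0.001, 0.001, -1.0]]
[ 301  234   39   50 1383] [320.1 260.5] [486.1 433.  219. ] [483.8 424.7 202. ]
[ 4.74691373 -2.25378601 -0.92795289] [-0.48689904 -0.79227371 -0.03068615] 13.9
```

View pics/w6.png

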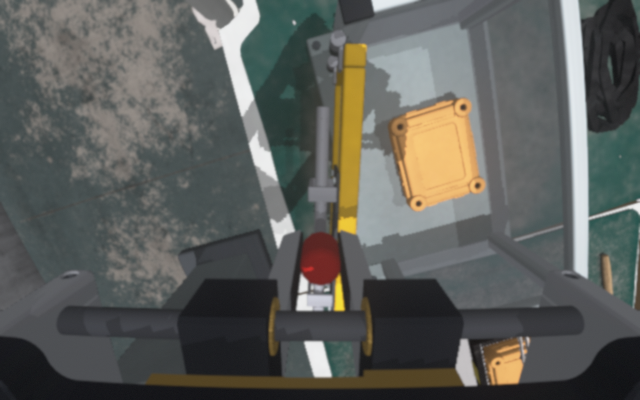

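The gate has swung with the tool: the yellow bar keeps the same place in the wrist view, (355,45) to (347,235), while the bench and cell are turned 16°. The knob is still gripped at (320,260). A last numeric check of the angle and the bystanders follows.

```bash
python3 -m handwheel '{"dp":[[0,0,0],[0,0,0],[0,0,0],[0,0,0],[0,0,0]],"yaw":[0,0,0,0,0],"claw":[0,0,0,0,0]}' 60
python3 - <<'E'
from h import *
import pickle
c=cam('wrist');s=bot.read_state();print(s['clock'],s['tcp_pos'],s['force'].round(1),s['dq'].round(3))
def barpts(f,R=None):
    h=cv2.cvtColor(f,cv2.COLOR_BGR2HSV);m=(h[...,0]>20)&(h[...,0]<32)&(h[...,1]>150)&(h[...,2]>80)
    P=[]
    for v in range(70,180,5):
        u=np.nonzero(m[v,325:380])[0]
        if len(u)>5:P.append((325+u.max(),v))
    return P
def line(c,f):
    Q=np.array([onz(c,u,v,166)[:2] for u,v in barpts(f)]);d=cv2.fitLine(Q.astype(np.float32),cv2.DIST_HUBER,0,.01,.01).ravel()
    return np.degrees(np.arctan2(d[0],d[1]))%180,Q.mean(0)
a=line(c,c['frame']);print('open',a)
# shut frame: pose of w5
c5=dict(c);T=np.eye(4);T[:3,:3]=np.array([[1,.004,.001],[.004,-1,.002],[.001,-.002,-1]]);T[:3,3]=[525.8,426.2,300.5]
W=np.linalg.inv(T@np.array(c['mount']));c5['R']=W[:3,:3];c5['t']=W[:3,3]
b=line(c5,cv2.imread('shut.png'));print('shut',b,'diff rad',np.radians((a[0]-b[0]+90)%180-90))
t0=pickle.load(open('top.pkl','rb'))['frame'];t1=pickle.load(open('top2.pkl','rb'))['frame']
for n,(x,y,r) in dict(bottle=(305,208,8),tape=(330,218,10),cap=(373,212,5),dish=(422,238,14)).items():
    print(n,cv2.absdiff(t0,t1)[y-r:y+r,x-r:x+r].mean().round(1),cv2.absdiff(t0,t1)[y-r:y+r,x-r:x+r].max())
A=np.hstack([t0[170:260,170:450],]);B=t1[170:260,170:450];cv2.imwrite('pics/cmp.png',cv2.resize(np.vstack([A,B]),(784,504),interpolation=cv2.INTER_CUBIC))
E
```

```text
clock: 14.4
tcp_pos: [488.4, 436.2, 300.8]
orientation: [3.111, -0.433, 0.001]
force: [4.1, -4.3, -1.8]
finger_gap: 22.8
14.45 [488.34332267 436.19225263 300.76936449] [ 5.  -2.3 -1.3] [ 0.001  0.001  0.001  0.002  0.001 -0.001]
open (np.float32(17.543112), array([535.84545299, 502.31732894]))
shut (np.float32(1.3064077), array([553.41774105, 503.28904156])) diff rad 0.2833839
bottle 1.5 6
tape 1.5 7
cap 1.6 8
dish 0.9 6
```

View pics/cmp.png

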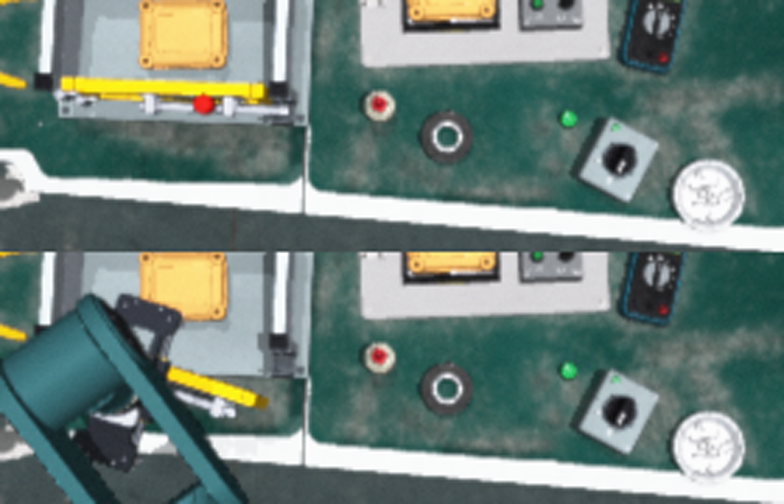

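The gate is ajar at 0.283 rad (about 70 mm) and still, and all four bystanders are unmoved. I'm handing in.

```bash
python3 -c "
from rig import bot
print(bot.hand_in())"
```

```text
the job is handed in; nothing more can be done
None
```

The job is done and handed in at about 14.5 s of the 54 s allowed. The hand-in gives no verdict, so the points below are my own last checks.

- **Black knob:** I turned it about 63° clockwise by the tool. The torque rose sharply to 0.6 N m over the last 4°, so it was on its stop. After I opened the fingers it sprang back to its rest mark (pointer measured at about 151°, against 154° before).
- **Bolt:** I gripped the red knob, lifted it 17.5 mm and drew it 46 mm toward the hinge. I left it lifted rather than letting it sag.
- **Gate:** It stands 0.283 rad open, about 70 mm at the free edge. The arm is still, holding about 5 N against the closing spring, with the knob gripped at 60 N.
- **Bystanders:** The before and after top views show the bottle, tape, cap and dish unmoved.

**Small disagreement:** the gripper read 22.7 mm on the 24 mm knob. The wrist picture showed the knob square between the pads, and it did not slip.

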